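# Set up the cast-photography stand

## Robot

A 6-joint arm with a two-finger parallel gripper is mounted at the origin on a cart in front of the work surface, level with it; the furniture and walls round the work are solid. World frame = base frame: x ahead of the robot, y to its left, z up, the work surface at z = 0. Lengths are in m, angles in rad, forces in N, time in s.
With the tool pointing down it reaches from about 0.325 to 0.9 m from the base axis. Payload 6.1 kg.
Tool frame: the origin (TCP) lies at the very end of the fingers, on their centre line; the grasp point (between the pads) lies 19 mm behind it; z points along the fingers, y is the line along which they close (so a half turn about z gives the same grasp; the last joint's range is limited). The gripper opens to 87 mm and grips with 3 to 60 N. Pads are 19 mm wide; open, the fingers measure 117 mm over their backs; the gripper's body (75 mm by 190 mm) begins 51 mm behind the grasp point.
Start: joints at [-1.358, 0.22, 1.526, -0, 1.395, -0.126], TCP at [0.208, -0.589, 0.223] pointing down, gripper open.
Joint ranges: [-2.98, 2.98], [-0.91, 2.08], [0.09, 2.57], [-1.24, 4.39], [0.2, 2.65], [-2.68, 2.68]. Speed limits (rad/s): [2.57, 2.57, 3.01, 3.14, 3.14, 3.14].

## Interface

Orientations are given as a rotation vector (axis times angle).
In Python, from cell import sensors, imaging, sign_off gives the robot as it stands. The module is installed in compiled form; this text tells all that it offers.
- The arm moves only by the shell command python3 -m inch 'ROWS' [OPENING] [FORCE]. ROWS is text: rows parted by semicolons, each of 6 numbers parted by spaces: the shift along the tool's x, y, z each as a share of 300 mm, from -1 to 1, then the turn, a rotation vector about the tool's x, y, z each as a share of pi rad, from -1 to 1. In form: x y z ax ay az; .... A call has 1 to 20 rows; each row is the pose to reach, as a shift and turn from the pose commanded when the call began, along the tool's axes at that moment, turning the shorter way round; what a row does not reach only later rows make up. A row lasts 1/8 s, in which the tool goes at most 62.5 mm and 10.7 degrees, less where a joint would pass 70% of its speed; a pose out of reach is approached as far as the arm can. A call with a number of a shift or a turn outside -1 to 1 is refused whole. A call with a gripper value outside its range is refused whole. OPENING is the opening, from -1 (shut) to 1 (fully open), so that 0 is half open, set as the call begins (- or left out, the last holds). The fingers move at their own pace and stop on an object; FORCE is the grip in N (left out, the last holds). Time passes only in rows, so rows that repeat a pose let the fingers close. It gives the time, the measured TCP pose, the force, the opening and the grip force at its end, in the units of the state.
- sensors.read_state(): the state, without advancing time (a new reading comes with each control period).
- imaging.camera(name): name is "scene" or "top" or "wrist"; returns the picture (420x560x3 uint8, blue, green, red); there is no depth.
- imaging.camera_model(name): a dict with "fx", "fy", "cx", "cy" (pixels), "world_from_camera" (4x4, takes a point from camera to world coordinates). Camera axes: x right, y up, looking along -z (the intrinsics and any distortion apply to the point x, -y, -z); pixel columns grow to the right and rows downward; lengths in m; the calibration is good to about 2 mm. A picture is of the moment at which its call begins: read the wrist's pose just before it. camera_model takes no time and is no camera call; for the wrist camera it gives the pose at the moment of the call.
- sign_off(): hands the job in; it is judged then, once.
The state is a dict: "time_s": time; "joints": joint angles; "qvel": joint speeds; "effort": joint torques, N m; "tcp_pos": TCP position; "eef_rot": TCP orientation; "contact_force": force on the tool from outside, world axes, zero at the start; "ft_torque": the same for the moment, N m; "finger_gap": finger opening in m; "grip_force": force on a finger pad.
Only numpy, scipy, OpenCV 4.12 (cv2) and the standard library are available. Lean on these libraries where they do the work, as an engineer would, in place of code of your own. Each camera call takes 0.05 s, during which the arm holds its last target. There are 200 camera calls.

## Task

Get the little camera stand ready to photograph the lower study cast. First draw its leaning mast out by the flat grip at the top until the lock button clicks out of the hole in the side of the tube; then set the lower cast down gently, teeth up, centred on the marked circle under the camera, with its front teeth facing away from the mast. Leave the upper cast, the cups and the dropper bottles standing where they are.

Things in the scene. Friction and masses are not known exactly. Their poses are not given: they have to be found in the camera images.
- photo_stand: camera stand fixed to the worktop: grey board 290 x 150 mm, 14 mm thick, with a printed circle (94 mm across) and cross near its front end; a flat telescoping mast rises from its back end and leans 25 degrees forward over the circle. Origin: underside, below the cross; +x runs to the mast's foot, z up. Board: x -62 to +228 mm, y -75 to +75. Mast axis: from (189, 0, 14) mm along (-0.423, 0, 0.906)
- stage_mark (a point): centre of the printed cross on top of the board (14 mm above the worktop); axes as the stand's
- mast (a joint): pull-out of the mast's inner bar along its axis, m: 0 = pushed in. Friction (about 6 N, and 3 N of weight when raising) holds it where it is left. At 0.110 it reaches the lock hole, with a firm end stop at 0.1105. The outer tube (36 x 22 mm) stays; its black collar ends 167 mm up the axis
- lock_button (a joint): spring lock button (8 mm steel pin in the inner bar): about 0 while hidden inside the tube, 0.008 m when it has snapped out through the hole in the tube's -y side (stand's axes), 140 mm up the axis, below the collar; out, it locks the mast against sliding either way
- mast_grip (a point): middle of the flat black pull grip on the end of the inner bar, moving with it: 70 mm wide (its y, level), 14 mm thick (its x), 36 mm high (its z, which points outward along the mast's axis, 25 degrees from vertical). Pinch it across the 14 mm, coming down along the mast's axis; 20 mm below this point only a 12 x 22 mm neck
- camera_lens (a point): middle of the underside of the camera's lens; with the mast out it is straight above the cross, 213 mm above the worktop (mast in: 113 mm). The white camera head above it is 64 (x) x 76 (y) x 32 mm, its underside 16 mm above this point, on the robot's side of the mast: a hand must come to the circle slanting in under it (some 30 degrees) from the board's side or front end
- cast_lower: plaster study cast of the lower jaw, 58 (its x) x 64 (its y) x 28 mm, teeth on top: a horseshoe of teeth round an open space for the tongue. Origin: centre of its underside, z up. Front teeth at its own -x end, straight heel at +x. Base 17 mm high; its front (26 mm wide) and heel faces are flat, parallel, 57 mm apart: grasp there (or across the sides, 64 mm, 13 mm behind the middle)
- cast_lower_front (a point): front edge of the lower cast: 29 mm from its origin along its own -x, 17 mm up
- cast_upper: plaster study cast of the upper jaw (65 x 62 x 28 mm, base pointed in front, an arched palate between the teeth): leave it alone. Origin: centre of its underside
- cup_stack: stack of white cups, mouths down, 74 mm across, 84 mm high: leave it alone. Origin: centre of its underside
- drop_bottle_a: dropper bottle 26 mm across, 68 mm high: leave it alone. Origin: centre of its underside
- drop_bottle_b: second dropper bottle, same size: leave it alone. Origin: centre of its underside
- bur_stand: fixed acrylic bur stand with its lid up behind, 87 (x) x 236 (y) x 113 mm, at the back on the right; an obstacle. Origin: centre of its underside
- curing_light: cordless curing lamp standing in its round white base (about 170 mm across, 56 mm high), fixed, at the back on the left; an obstacle, 70 mm across, 265 mm high from its origin at its foot. From some 30 mm behind the lamp's axis a long glass shelf with boxes runs above the back of the whole worktop, 550 mm up: mind the arm's elbow and wrist
There are look-alikes about, which are no part of the job. What is shaped like the cast_lower but pink is not meant.

How it is judged:
By the outcome, as a careful person would: the job done as asked, in the order asked, and still so for the second after the job is handed in, with the robot touching nothing.
It also fails if it takes over 54 s, if anything falls off the work surface, if the arm or the gripper's body presses on something with over 40 N, if the wrist force passes 120 N, or if a joint passes its speed limit or range.

## Working session

There is one attempt and no reset: what is moved stays moved. The work goes in short steps, Python scripts to look and compute and a shell command to move; the robot and the scene stay as the last step left them, time stands still between calls to the robot, and variables do not carry over. Pictures are saved under pics/ and viewed, at most 10 in all, crops included, and the job is handed in when it is done.

```bash
mkdir -p pics; cat > h.py <<'E'
import numpy as np, cv2
from cell import sensors, imaging
from scipy.spatial.transform import Rotation as R
def ray(m,u,v):
    T=np.array(m["world_from_camera"]);k=m.get("dist")
    d=np.array([(u-m["cx"])/m["fx"],-(v-m["cy"])/m["fy"],-1.0])
    return T[:3,3],T[:3,:3]@d
def onz(m,u,v,z):
    o,d=ray(m,u,v);return o+d*(z-o[2])/d[2]
def px(m,p):
    T=np.array(m["world_from_camera"]);q=T[:3,:3].T@(np.array(p)-T[:3,3])
    return np.array([m["cx"]+m["fx"]*q[0]/-q[2],m["cy"]-m["fy"]*q[1]/-q[2]])
E
python3 - <<'E'
from h import *
for n in("scene","top"):
    cv2.imwrite(f"pics/{n}.png",imaging.camera(n)); m=imaging.camera_model(n); print(n,m)
s=sensors.read_state();print(s)
E
```

```text
scene {'fx': 460.3404737161548, 'fy': 460.3404737161548, 'cx': 272.6138903993049, 'cy': 207.58638552108997, 'world_from_camera': array([[-0.64538165,  0.37680034, -0.6644577 , -0.40857882],
       [-0.76361186, -0.29607037,  0.57379374,  0.78267394],
       [ 0.01947944,  0.87770373,  0.47880759,  0.84540434],
       [ 0.        ,  0.        ,  0.        ,  1.        ]])}
top {'fx': 527.2503302574085, 'fy': 527.2503302574085, 'cx': 274.4841098949139, 'cy': 205.44696283753672, 'world_from_camera': array([[ 4.95313182e-01,  8.45189841e-01, -2.00795877e-01,
         2.01830920e-01],
       [-8.68714047e-01,  4.82131286e-01, -1.13513555e-01,
        -2.11156425e-01],
       [ 8.69470591e-04,  2.30658960e-01,  9.73034269e-01,
         1.74331679e+00],
       [ 0.00000000e+00,  0.00000000e+00,  0.00000000e+00,
         1.00000000e+00]])}
{'time_s': 0.1, 'joints': array([-1.35810495e+00,  2.21141337e-01,  1.52751373e+00, -2.05605824e-07,
        1.39472171e+00, -1.26084928e-01]), 'qvel': array([ 0.00092816, -0.00160417, -0.00201386,  0.00079249, -0.00111431,
       -0.00151419]), 'effort': array([ 3.11958218e-03, -4.95943916e+01, -3.88516974e+01,  7.03449757e-02,
        5.15040464e-02, -4.83479027e-05]), 'tcp_pos': array([ 0.20759136, -0.58890907,  0.22154132]), 'eef_rot': array([-3.09487354e+00, -5.29307029e-01,  1.21567732e-04]), 'contact_force': array([-0.00566853,  0.64739437, -0.56314274]), 'ft_torque': array([-0.01098331,  0.00091548, -0.01810146]), 'grip_force': 0.0, 'finger_gap': 0.08709049929926507}
```

View pics/top.png

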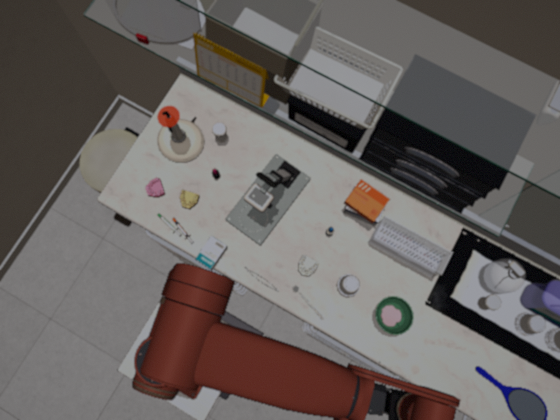

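View pics/scene.png

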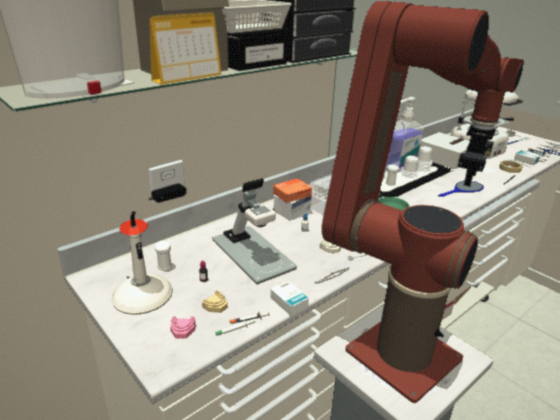

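The top view shows these look-alikes: a pink cast (155,187), a yellow plaster cast (189,198), a whitish cast (307,264) and a pink one in the green bowl (393,316). The stand is at about (268,198). The yellow and whitish casts need a close crop to tell lower from upper.

```bash
python3 - <<'E'
from h import *
t=cv2.imread("pics/top.png");s=cv2.imread("pics/scene.png")
def c(i,x,y,w,h,W,H): return cv2.resize(i[y:y+h,x:x+w],(W,H),interpolation=cv2.INTER_CUBIC)
a=np.hstack([c(t,165,178,50,38,400,300),c(t,285,245,50,38,400,300)])
b=np.hstack([c(t,218,145,100,105,315,300),c(s,200,165,150,94,485,300)])
cv2.imwrite("pics/crop.png",np.vstack([a,b]))
m=imaging.camera_model("top")
for n,u,v,z in [("yellow",189,198,.02),("white",307,264,.02),("upL",286,155,.014),("boardL?",227,222,.014),("boardB",262,243,.014),("boardR",310,182,.014)]: print(n,onz(m,u,v,z).round(3))
E
```

```text
yellow [0.437 0.253 0.02 ]
white [ 0.439 -0.2    0.02 ]
upL [0.734 0.045 0.014]
boardL? [0.431 0.1   0.014]
boardB [ 0.427 -0.037  0.014]
boardR [ 0.69  -0.074  0.014]
```

View pics/crop.png

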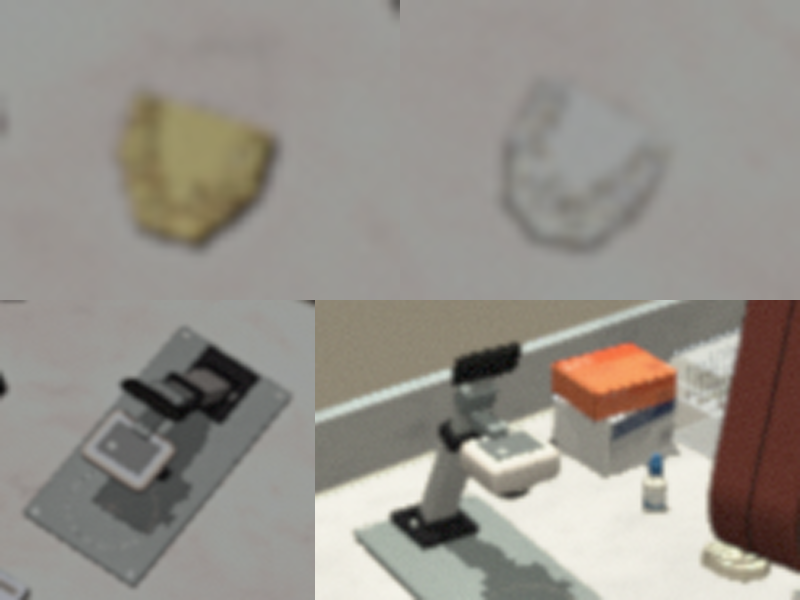

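The crop shows the yellow cast with a narrow front and the white one with a blunter front, so they look like upper and lower, but I'll confirm from the wrist camera. The mast grip is at about top (267,179) and scene (253,184). Next I'll fix the board pose and the grip.

```bash
cat >> h.py <<'E'
def tri(rays):
    A=np.zeros((3,3));b=np.zeros(3)
    for o,d in rays:
        d=d/np.linalg.norm(d);P=np.eye(3)-np.outer(d,d);A+=P;b+=P@o
    p=np.linalg.solve(A,b);return p,[np.linalg.norm(np.cross(p-o,d/np.linalg.norm(d))) for o,d in rays]
def rel(pos,Rt,pos0=None,R0=None):
    s=sensors.read_state()
    p0=np.array(s["tcp_pos"]) if pos0 is None else pos0
    R0=R.from_rotvec(s["eef_rot"]) if R0 is None else R0
    sh=R0.inv().apply(np.array(pos)-p0)/.3; rv=(R0.inv()*Rt).as_rotvec()/np.pi
    return np.round(np.r_[sh,rv],4)
def frame(z,y):
    z=np.array(z,float);z/=np.linalg.norm(z);y=np.array(y,float);y-=z*(y@z);y/=np.linalg.norm(y)
    return R.from_matrix(np.c_[np.cross(y,z),y,z])
E
python3 - <<'E'
from h import *
mt,ms,mw=[imaging.camera_model(n) for n in("top","scene","wrist")]
c=[onz(mt,u,v,.014) for u,v in[(225.9,219.2),(260.9,244.7),(310.7,180),(276.7,154.8)]]
print(np.round(c,3));print([np.linalg.norm(c[i]-c[i-3]).round(3) for i in range(4)])
loc=np.array([[-62,75],[-62,-75],[228,-75],[228,75]])/1e3
P=np.array(c)[:,:2];H=(loc-loc.mean(0)).T@(P-P.mean(0));yaw=np.arctan2(H[0,1]-H[1,0],H[0,0]+H[1,1])
cs,sn=np.cos(yaw),np.sin(yaw);Rz=np.array([[cs,-sn],[sn,cs]]);o=P.mean(0)-Rz@loc.mean(0)
print("stand",o,np.degrees(yaw))
g,e=tri([ray(mt,267.2,179.3),ray(ms,253.2,184.4)]);print("grip",g,e)
l=np.r_[Rz.T@(g[:2]-o),g[2]];print("grip in stand",l,"s",(l-[.189,0,.014])@[-.423,0,.906])
s=sensors.read_state();R0=R.from_rotvec(s["eef_rot"]);T=np.array(mw["world_from_camera"])
print("cam in tool",R0.inv().apply(T[:3,3]-s["tcp_pos"]),"\n",R0.inv().as_matrix()@T[:3,:3],mw["fx"],mw["cx"],mw["cy"])
ws=np.array([cs,sn,0]);ys=np.array([-sn,cs,0]);ax=-.423*ws+np.array([0,0,.906])
gx=.906*ws+np.array([0,0,.423])
for sg in(1,-1):
    print(sg,rel(g+ax*.12,frame(-ax,sg*gx)))
E
```

```text
[[ 0.437  0.108  0.014]
 [ 0.42  -0.037  0.014]
 [ 0.697 -0.073  0.014]
 [ 0.718  0.073  0.014]]
[np.float64(0.146), np.float64(0.279), np.float64(0.147), np.float64(0.284)]
stand [0.48594049 0.02866824] -7.32566525661651
grip [0.56742137 0.02011841 0.24840417] [np.float64(0.0014341860645223914), np.float64(0.001434186064522407)]
grip in stand [0.08190596 0.0019095  0.24840417] s 0.2576709588628209
cam in tool [ 0.0763719  -0.00053177 -0.16234495] 
 [[ 7.24397515e-04  9.60454520e-01  2.78435971e-01]
 [ 9.99999087e-01 -1.01341272e-03  8.94065429e-04]
 [ 1.14087974e-03  2.78435069e-01 -9.60454377e-01]] 371.69422897332066 283.5102040748759 206.24726363541689
1 [ 1.6549 -1.593  -0.4488 -0.125   0.0763 -0.3457]
-1 [ 1.6549 -1.593  -0.4488  0.0866  0.1418  0.6364]
```

```bash
python3 - <<'E'
from h import *
y=np.radians(-7.3);f=frame([0,0,-1],[np.cos(y),np.sin(y),0])
print(rel([.36,-.35,.26],f))
E
```

```text
[ 7.438e-01 -5.825e-01 -1.270e-01 -5.000e-04 -4.000e-04 -3.516e-01]
```

```bash
python3 -m inch '0.744 -0.582 -0.127 0 0 -0.352;0.744 -0.582 -0.127 0 0 -0.352;0.744 -0.582 -0.127 0 0 -0.352;0.744 -0.582 -0.127 0 0 -0.352;0.744 -0.582 -0.127 0 0 -0.352;0.744 -0.582 -0.127 0 0 -0.352;0.744 -0.582 -0.127 0 0 -0.352' 
python3 - <<'E'
from h import *
y=np.radians(-7.3);f=frame([0,0,-1],[np.cos(y),np.sin(y),0])
print(rel([.46,-.19,.24],f))
E
```

```text
time_s: 0.98
tcp_pos: [0.3604, -0.35, 0.2604]
eef_rot: [-2.357, -2.076, 0.0]
contact_force: [-0.1, -0.1, -0.4]
finger_gap: 0.0868
grip_force: 0.0
[ 5.710e-01  2.622e-01  6.800e-02 -1.000e-04 -1.000e-04  3.000e-04]
```

```bash
python3 -m inch '0.571 0.262 0.068 0 0 0;0.571 0.262 0.068 0 0 0;0.571 0.262 0.068 0 0 0;0.571 0.262 0.068 0 0 0;0.571 0.262 0.068 0 0 0' 
python3 - <<'E'
from h import *
m=imaging.camera_model("wrist");i=imaging.camera("wrist");cv2.imwrite("pics/w1.png",i)
np.save("w1.npy",m,allow_pickle=True);print(sensors.read_state()["tcp_pos"])
E
```

```text
time_s: 1.6
tcp_pos: [0.4595, -0.191, 0.2399]
eef_rot: [-2.359, -2.075, 0.001]
contact_force: [0.1, -0.7, -0.1]
finger_gap: 0.0871
grip_force: 0.0
[ 0.45925902 -0.19163113  0.24010229]
```

View pics/w1.png

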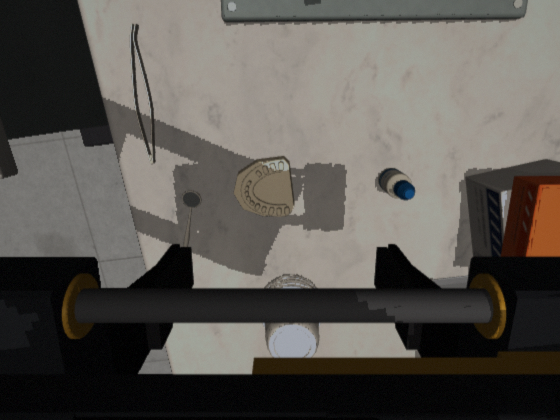

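The wrist view shows the whitish cast at about (266,187), front teeth to the left (237,187) and heel on the right (293,185). A bottle is at (396,182) and the cups at (292,320). I'll enlarge it and measure.

```bash
python3 - <<'E'
from h import *
i=cv2.imread("pics/w1.png");m=np.load("w1.npy",allow_pickle=True).item()
s=cv2.imread("pics/scene.png")
a=cv2.resize(i[145:230,222:307],(500,500),interpolation=cv2.INTER_CUBIC)
b=cv2.resize(s[280:320,195:235],(300,300),interpolation=cv2.INTER_CUBIC)
o=np.zeros((500,800,3),np.uint8);o[:,:500]=a;o[:300,500:]=b;cv2.imwrite("pics/c2.png",o)
for u,v in[(237,187),(293,185)]:print(onz(m,u,v,.017))
E
```

```text
[ 0.40806058 -0.19768023  0.017     ]
[ 0.46737986 -0.20304128  0.017     ]
```

View pics/c2.png

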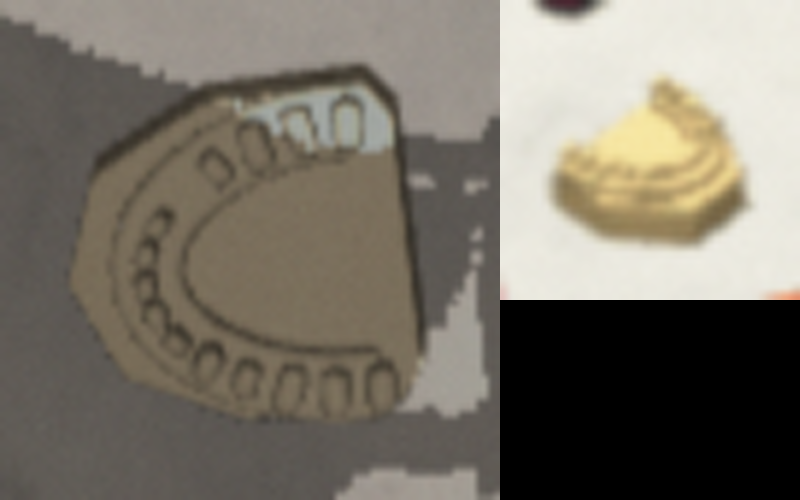

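The white cast comes to a point at the front, about (72,285) in the crop, on its heel's normal. That makes it the upper. The yellow cast has a flat front face, (585–700,235) in the crop and about 22 mm wide, so it is the lower. I'll check it from close by after the mast is out.

```bash
cat >> h.py <<'E'
yaw=np.radians(-7.3)
WX=np.array([np.cos(yaw),np.sin(yaw),0]);WY=np.array([-np.sin(yaw),np.cos(yaw),0]);WZ=np.array([0,0,1.])
AX=-.4226*WX+.9063*WZ; GX=.9063*WX+.4226*WZ
FM=frame(-AX,GX)
E
python3 - <<'E'
from h import *
g=np.array([.567,.020,.248])
print(rel(g+AX*.11,FM))
E
```

```text
[ 7.454e-01  1.104e-01 -3.590e-01 -1.391e-01  2.000e-04 -4.000e-04]
```

```bash
python3 -m inch '0.2 0.11 -0.359 -0.05 0 0;0.745 0.11 -0.359 -0.139 0 0;0.745 0.11 -0.359 -0.139 0 0;0.745 0.11 -0.359 -0.139 0 0;0.745 0.11 -0.359 -0.139 0 0;0.745 0.11 -0.359 -0.139 0 0;0.745 0.11 -0.359 -0.139 0 0' -0.1 60
python3 - <<'E'
from h import *
m=imaging.camera_model("wrist");i=imaging.camera("wrist");cv2.imwrite("pics/w2.png",i)
np.save("w2.npy",m,allow_pickle=True)
print("grip at",px(m,[.567,.020,.248]),"cross",px(m,[.486,.0287,.014]))
E
```

```text
time_s: 2.52
tcp_pos: [0.5204, 0.0251, 0.3474]
eef_rot: [2.092, 1.839, 0.407]
contact_force: [-0.1, 0.2, -0.4]
finger_gap: 0.0399
grip_force: 0.0
grip at [284.56034981 202.89775078] cross [143.04628283 165.12644301]
```

View pics/w2.png

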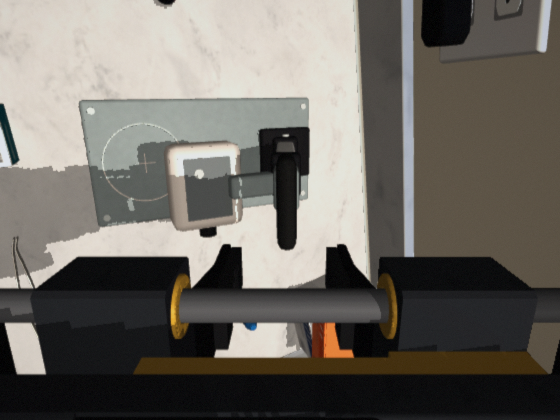

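The wrist view shows the grip bar centred at about (287,198), against a predicted (285,203), so the grip estimate is within about 2 mm. The cross is at (147,162). I'll go down along the axis and close.

```bash
python3 -m inch '0 0.006 0.15 0 0 0;0 0.006 0.25 0 0 0;0 0.006 0.33 0 0 0;0 0.006 0.41 0 0 0;0 0.006 0.41 0 0 0'
python3 -m inch '0 0 0 0 0 0;0 0 0 0 0 0;0 0 0 0 0 0;0 0 0 0 0 0' -1 60
python3 - <<'E'
from h import *
m=np.load("w2.npy",allow_pickle=True).item()
print("cross",onz(m,147,162,.014))
for u,v in[(82,102),(98,226),(309,98)]:print(onz(m,u,v,.014))
E
```

```text
time_s: 3.2
tcp_pos: [0.5724, 0.0185, 0.2341]
eef_rot: [2.096, 1.841, 0.403]
contact_force: [-0.2, -0.4, 0.6]
finger_gap: 0.0393
grip_force: 0.0
time_s: 3.7
tcp_pos: [0.5735, 0.0203, 0.2377]
eef_rot: [2.089, 1.842, 0.408]
contact_force: [-4.1, -0.9, 2.7]
finger_gap: 0.0135
grip_force: 60.0
cross [0.49132198 0.03154523 0.014     ]
[0.43973281 0.10972953 0.014     ]
[ 0.41913052 -0.03331592  0.014     ]
[0.72306619 0.077675   0.014     ]
```

```bash
python3 -m inch '0 0 -0.06 0 0 0;0 0 -0.12 0 0 0;0 0 -0.18 0 0 0;0 0 -0.24 0 0 0;0 0 -0.3 0 0 0;0 0 -0.34 0 0 0;0 0 -0.355 0 0 0;0 0 -0.363 0 0 0;0 0 -0.363 0 0 0'
```

```text
time_s: 4.82
tcp_pos: [0.5318, 0.0245, 0.3268]
eef_rot: [2.09, 1.839, 0.408]
contact_force: [67.6, -8.1, -53.6]
finger_gap: 0.0134
grip_force: 59.9
```

```bash
python3 - <<'E'
from h import *
a=imaging.camera("scene");b=imaging.camera("wrist");cv2.imwrite("pics/s3.png",a)
o=np.hstack([cv2.resize(a[150:270,200:300],(333,400),interpolation=cv2.INTER_CUBIC),cv2.resize(b[60:340,120:440],(457,400))]);cv2.imwrite("pics/c3.png",o)
s=sensors.read_state();print(s["contact_force"],s["tcp_pos"],s["ft_torque"],s["joints"])
E
```

```text
[ 67.76517764  -8.61715368 -53.58277041] [0.53182049 0.02445382 0.32683028] [-0.80567473 -6.21316669  0.27893544] [-0.0919954  -0.41400139  1.98168012 -0.01734883  1.13685329  0.03932218]
```

View pics/c3.png

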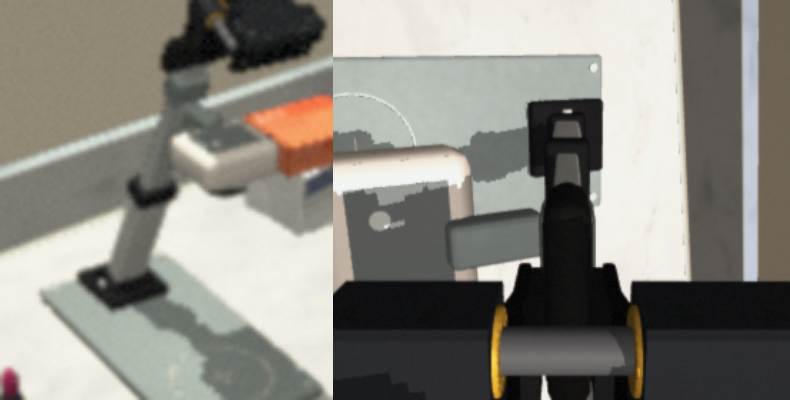

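```bash
python3 - <<'E'
from h import *
m=imaging.camera_model("scene");O=np.array([.489,.029,0])
P0=O+.189*WX+.014*WZ
def s_of(v,off):  # point moving along AX whose pixel row is v
    from scipy.optimize import brentq
    return brentq(lambda s:px(m,P0+off+AX*s)[1]-v,-.1,.5)
for n,a,b in[("block",197,174.6),("head corner",217.7,199.5)]:
    print(n,s_of(a,0),s_of(b,0),s_of(b,0)-s_of(a,0))
# template shift of the neck/head patch
a=cv2.imread("pics/scene.png");b=cv2.imread("pics/s3.png")
t=a[200:226,244:277]
r=cv2.matchTemplate(b[150:240,225:300],t,cv2.TM_CCOEFF_NORMED);q=cv2.minMaxLoc(r);print(q[1],np.array(q[3])+[225,150]-[244,200])
for s in(.0,.09,.1,.11):print(s,px(m,P0-.105*WX*0+AX*(.2+s))-px(m,P0+AX*.2))
s=sensors.read_state();print(R.from_rotvec(s["eef_rot"]).as_matrix()[:,2],-AX)
E
```

```text
block 0.19825279309362023 0.30048691919914794 0.1022341261055277
head corner 0.09291563997580504 0.1861199521178854 0.09320431214208036
0.564559280872345 [  7 -18]
0.0 [0. 0.]
0.09 [  6.40869947 -19.62353605]
0.1 [  7.16020741 -21.92466491]
0.11 [  7.92008442 -24.25141997]
[ 0.42004197 -0.05455822 -0.9058632 ] [ 0.41917459 -0.0536975  -0.9063    ]
```

```bash
python3 -m inch '0 0 0.02 0 0 0;0 0 0.03 0 0 0;0 0 0.03 0 0 0'; python3 -m inch '0 0 0.015 0 0 0;0 0 0.015 0 0 0'
```

```text
time_s: 5.3
tcp_pos: [0.5322, 0.0245, 0.3266]
eef_rot: [2.089, 1.841, 0.406]
contact_force: [9.1, -5.8, -7.7]
finger_gap: 0.0136
grip_force: 60.0
time_s: 5.55
tcp_pos: [0.5334, 0.0244, 0.324]
eef_rot: [2.089, 1.841, 0.406]
contact_force: [-2.2, -5.4, 0.6]
finger_gap: 0.0134
grip_force: 60.0
```

```bash
python3 -m inch '0 0 0.01 0 0 0;0 0 0.02 0 0 0;0 0 0.02 0 0 0'
```

```text
time_s: 5.92
tcp_pos: [0.5341, 0.0243, 0.323]
eef_rot: [2.088, 1.842, 0.404]
contact_force: [-35.9, -3.4, 27.8]
finger_gap: 0.0134
grip_force: 60.0
```

The mast now resists both ways, about 77 N pulling and 40 N pushing, with 2–3 mm of play. So it looks locked. I'll unload, release, back off up the axis and check the button visually.

```bash
python3 -m inch '0 0 -0.017 0 0 0;0 0 -0.017 0 0 0'; python3 -m inch '0 0 0 0 0 0;0 0 0 0 0 0;0 0 0 0 0 0' -0.1; python3 -m inch '0 0 -0.1 0 0 0;0 0 -0.25 0 0 0;0 0 -0.3 0 0 0;0 0 -0.3 0 0 0'
python3 - <<'E'
from h import *
# next view: hand over yellow cast, straight down, same yaw
s=sensors.read_state()
print(rel([.40,.20,.40],frame(-WZ,WX)))
E
```

```text
time_s: 6.18
tcp_pos: [0.5334, 0.0243, 0.3242]
eef_rot: [2.088, 1.841, 0.406]
contact_force: [-8.8, -4.7, 6.0]
finger_gap: 0.0134
grip_force: 60.0
time_s: 6.55
tcp_pos: [0.5342, 0.0255, 0.3229]
eef_rot: [2.09, 1.842, 0.409]
contact_force: [0.0, -0.6, -0.1]
finger_gap: 0.0344
grip_force: 0.0
time_s: 7.05
tcp_pos: [0.4968, 0.0302, 0.4054]
eef_rot: [2.088, 1.84, 0.411]
contact_force: [-0.4, 0.3, -0.1]
finger_gap: 0.0389
grip_force: 0.0
[ 5.211e-01 -3.617e-01 -1.499e-01  1.397e-01 -2.000e-04  5.000e-04]
```

```bash
python3 -m inch '0.521 -0.362 -0.15 0.14 0 0;0.521 -0.362 -0.15 0.14 0 0;0.521 -0.362 -0.15 0.14 0 0;0.521 -0.362 -0.15 0.14 0 0;0.521 -0.362 -0.15 0.14 0 0'
python3 - <<'E'
from h import *
t=imaging.camera("top");cv2.imwrite("pics/t4.png",t)
print(rel([.44,.25,.24],frame(-WZ,WX)))
E
```

```text
time_s: 7.68
tcp_pos: [0.3994, 0.2, 0.3976]
eef_rot: [-2.354, -2.077, 0.006]
contact_force: [0.4, 0.4, 0.3]
finger_gap: 0.039
grip_force: 0.0
[ 1.852e-01  1.141e-01  5.262e-01 -1.200e-03  4.000e-04  4.000e-04]
```

```bash
python3 -m inch '0.185 0.114 0.526 0 0 0;0.185 0.114 0.526 0 0 0;0.185 0.114 0.526 0 0 0;0.185 0.114 0.526 0 0 0;0.185 0.114 0.526 0 0 0' 1
python3 - <<'E'
from h import *
m=imaging.camera_model("wrist");w=imaging.camera("wrist");cv2.imwrite("pics/w4.png",w);np.save("w4.npy",m,allow_pickle=True)
t=cv2.imread("pics/t4.png")
a=cv2.resize(t[150:245,220:315],(400,400),interpolation=cv2.INTER_CUBIC)
hsv=cv2.cvtColor(w,cv2.COLOR_BGR2HSV);k=cv2.inRange(hsv,(15,60,40),(35,255,255));k[255:]=0
n,l,st,ce=cv2.connectedComponentsWithStats(k);j=1+np.argmax(st[1:,4]);print(st[j],ce[j])
x,y=ce[j].astype(int);x0,y0=max(0,x-45),max(0,y-45);print("crop0",x0,y0)
b=cv2.resize(w[y0:y0+90,x0:x0+90],(400,400),interpolation=cv2.INTER_CUBIC)
cv2.imwrite("pics/c4.png",np.hstack([a,b]))
E
```

```text
time_s: 8.35
tcp_pos: [0.4409, 0.2498, 0.2431]
eef_rot: [-2.358, -2.074, 0.001]
contact_force: [0.4, -0.3, 1.1]
finger_gap: 0.0806
grip_force: 0.0
[ 248  135   63   64 2749] [279.32630047 169.27173518]
crop0 234 124
```

View pics/c4.png

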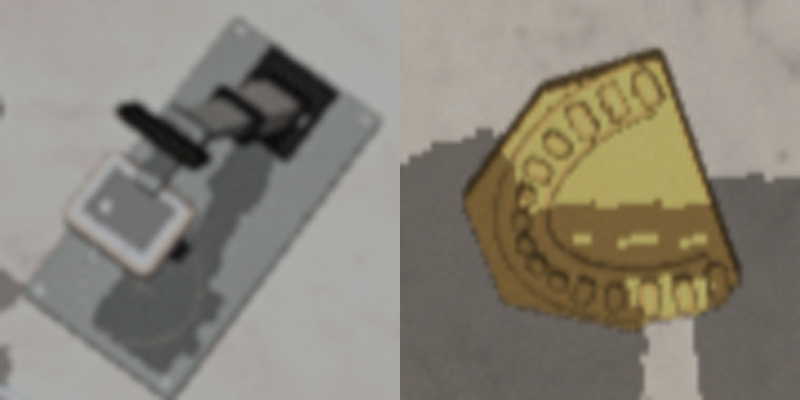

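Yellow has a flat front with corners at crop (465,200) and (505,300), 25.6 mm apart, and is about 55 mm long. That confirms it as cast_lower. The top crop shows the mast extended with the head above the circle.

```bash
python3 - <<'E'
from h import *
m=np.load("w4.npy",allow_pickle=True).item();mt=imaging.camera_model("top")
c=[onz(m,234+(x-400)/4.444,124+y/4.444,.017) for x,y in[(465,200),(505,300),(660,50),(740,285)]]
print(np.round(c,4))
F=(c[0]+c[1])/2;H=(c[2]+c[3])/2
print("F-H",F,H,"len",np.linalg.norm(F-H),"frontw",np.linalg.norm(c[0]-c[1]),"heel",np.linalg.norm(c[2]-c[3]))
cr=lambda d:np.degrees(np.arctan2(d[1],d[0]))
print("yaw from heel",cr(c[2]-c[3])-90,"front",cr(c[0]-c[1])-90,"axis",cr(H-F),"centre",(F+H)/2)
print("head",onz(mt,250.9,201,.261),"bottle",onz(mt,215,174,.06),"pink",onz(mt,155,187,.02),"lamp base",onz(mt,181,139,.03))
E
```

```text
[[0.4043 0.2603 0.017 ]
 [0.4102 0.2349 0.017 ]
 [0.4546 0.2894 0.017 ]
 [0.467  0.2315 0.017 ]]
F-H [0.40728227 0.24763838 0.017     ] [0.46080337 0.26045557 0.017     ] len 0.055034429746892745 frontw 0.02609036435251339 heel 0.059284768332586044
yaw from heel 12.116437400033035 front 13.022005050443951 axis 13.467512530374583 centre [0.43404282 0.25404697 0.017     ]
head [0.48538612 0.02762834 0.261     ] bottle [0.54454731 0.2104335  0.06      ] pink [0.41273685 0.37315156 0.02      ] lamp base [0.60014446 0.38462069 0.03      ]
```

```bash
cat >> h.py <<'E'
def side(yd,tilt=30):
    a=np.radians(yd);t=np.radians(tilt);cx=np.array([np.cos(a),np.sin(a),0]);cy=np.array([-np.sin(a),np.cos(a),0])
    return frame(-np.cos(t)*WZ-np.sin(t)*cy,cx)
E
python3 - <<'E'
from h import *
f=side(12.8);z=f.as_matrix()[:,2]
print(rel(np.array([.434,.254,.008])-.11*z,f))
E
```

```text
[ 0.1812 -0.0889  0.4691 -0.0291 -0.1654 -0.1091]
```

```bash
python3 -m inch '0.181 -0.089 0.3 -0.029 -0.165 -0.109;0.181 -0.089 0.469 -0.029 -0.165 -0.109;0.181 -0.089 0.469 -0.029 -0.165 -0.109;0.181 -0.089 0.469 -0.029 -0.165 -0.109;0.181 -0.089 0.469 -0.029 -0.165 -0.109;0.181 -0.089 0.469 -0.029 -0.165 -0.109' 1 25
python3 - <<'E'
from h import *
f=side(12.8)
m=imaging.camera_model("wrist");w=imaging.camera("wrist");cv2.imwrite("pics/w5.png",w)
print(rel([.434,.254,.008],f))
c=[.434,.254]
for dx,dy in[(-.028,-.013),(-.028,.013),(.029,-.03),(.029,.03)]:
    a=np.radians(12.8);p=[c[0]+np.cos(a)*dx-np.sin(a)*dy,c[1]+np.sin(a)*dx+np.cos(a)*dy,.017];q=px(m,p).round().astype(int);cv2.circle(w,tuple(int(v) for v in q),2,(255,0,0),-1)
cv2.imwrite("pics/w5m.png",w)
E
```

```text
time_s: 9.15
tcp_pos: [0.4214, 0.3086, 0.103]
eef_rot: [1.686, 2.11, -0.448]
contact_force: [0.1, 0.0, -0.9]
finger_gap: 0.0872
grip_force: 0.0
[-4.200e-03  1.000e-03  3.671e-01 -1.000e-04 -1.300e-03 -4.000e-04]
```

View pics/w5m.png

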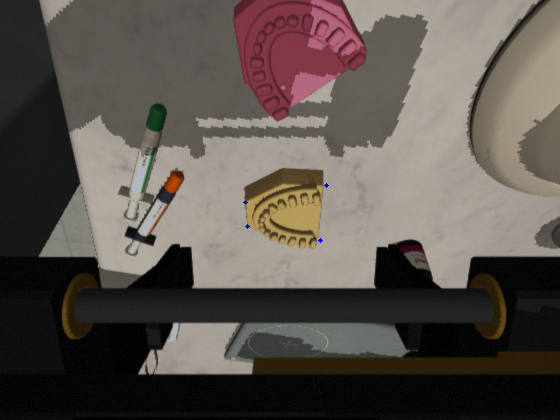

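The predicted corners fall on the yellow cast at (246,202), (248,226), (326,185) and (320,240), and it sits centred between the fingers. I'll go down and grip.

```bash
python3 -m inch '-0.004 0.001 0.15 0 0 0;-0.004 0.001 0.27 0 0 0;-0.004 0.001 0.34 0 0 0;-0.004 0.001 0.367 0 0 0;-0.004 0.001 0.367 0 0 0'
python3 -m inch '0 0 0 0 0 0;0 0 0 0 0 0;0 0 0 0 0 0;0 0 0 0 0 0;0 0 0 0 0 0' -1 25
python3 - <<'E'
from h import *
f=side(12.8);s=sensors.read_state();p=np.array(s["tcp_pos"]);R0=R.from_rotvec(s["eef_rot"])
print("lift",R0.inv().apply([0,0,.08])/.3, s["contact_force"])
E
```

```text
time_s: 9.82
tcp_pos: [0.433, 0.2533, 0.0069]
eef_rot: [1.684, 2.11, -0.452]
contact_force: [0.2, 1.5, 0.4]
finger_gap: 0.0869
grip_force: 0.0
time_s: 10.45
tcp_pos: [0.4324, 0.2537, 0.0061]
eef_rot: [1.682, 2.111, -0.453]
contact_force: [-0.6, 2.2, 2.5]
finger_gap: 0.0559
grip_force: 25.0
lift [-0.13305224 -0.00086601 -0.23110055] [-0.59540539  2.16931855  2.50862192]
```

```bash
python3 -m inch '-0.03 0 -0.05 0 0 0;-0.09 0 -0.15 0 0 0;-0.133 -0.001 -0.231 0 0 0;-0.133 -0.001 -0.231 0 0 0'
python3 - <<'E'
from h import *
f=side(-7.3)
print(rel([.489,.030,.085],f))
E
```

```text
time_s: 10.95
tcp_pos: [0.4339, 0.2547, 0.0888]
eef_rot: [1.683, 2.11, -0.446]
contact_force: [0.8, -0.3, -1.2]
finger_gap: 0.0557
grip_force: 24.9
[-0.6629  0.0122  0.3942  0.0563 -0.0012  0.0968]
```

```bash
python3 -m inch '-0.12 0.002 0.07 0.01 0 0.018;-0.26 0.005 0.155 0.022 0 0.038;-0.4 0.007 0.24 0.034 0 0.058;-0.53 0.01 0.315 0.045 -0.001 0.077;-0.62 0.012 0.37 0.053 -0.001 0.09;-0.663 0.012 0.394 0.056 -0.001 0.097;-0.663 0.012 0.394 0.056 -0.001 0.097;-0.663 0.012 0.394 0.056 -0.001 0.097'
python3 - <<'E'
from h import *
m=imaging.camera_model("wrist");w=imaging.camera("wrist");t=imaging.camera("top")
f=side(-7.3);print(rel([.489,.030,.022],f))
S=np.array([.489,.030,.014])
print("cross",px(m,S))
for dx,dy in[(-.062,.075),(-.062,-.075),(.228,.075)]:
    q=px(m,S+dx*WX+dy*WY);print(q);cv2.circle(w,tuple(int(round(v)) for v in q),2,(255,0,0),-1)
for a in np.arange(0,360,15):
    q=px(m,S+.047*(np.cos(np.radians(a))*WX+np.sin(np.radians(a))*WY));cv2.circle(w,tuple(int(round(v)) for v in q),1,(0,0,255),-1)
cv2.imwrite("pics/w6.png",w);cv2.imwrite("pics/t6.png",t)
E
```

```text
time_s: 11.95
tcp_pos: [0.4868, 0.0296, 0.0824]
eef_rot: [2.057, 1.814, -0.558]
contact_force: [-0.3, -0.8, -1.0]
finger_gap: 0.0559
grip_force: 24.9
[ 0.1029  0.0073  0.174  -0.0007  0.001   0.001 ]
cross [287.77550825 170.88963779]
[154.03079801  45.76729188]
[204.05111838 246.5744776 ]
[789.21964228  48.23251196]
```

View pics/w6.png

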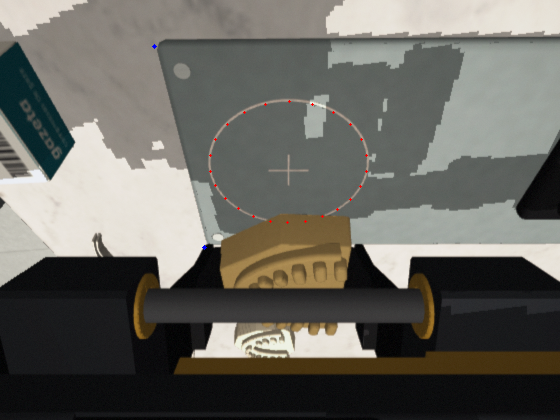

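The marked circle lies exactly on the predicted dots, with the cross at (288,171), so the stage position is good. I'll lower gently.

```bash
python3 -m inch '0.03 0.002 0.05 0 0 0;0.065 0.005 0.11 0 0 0;0.09 0.007 0.155 0 0 0;0.103 0.007 0.174 0 0 0;0.103 0.007 0.174 0 0 0'
python3 - <<'E'
from h import *
print(sensors.read_state()["tcp_pos"]);print(rel([.489,.030,.020],side(-7.3)))
E
```

```text
time_s: 12.68
tcp_pos: [0.4889, 0.0287, 0.0214]
eef_rot: [2.058, 1.812, -0.56]
contact_force: [-0.0, -0.2, -0.4]
finger_gap: 0.056
grip_force: 24.9
[0.48886937 0.02874648 0.02144324]
[ 0.0061 -0.0001  0.002  -0.0012  0.0012  0.0006]
```

```bash
python3 -m inch '0.005 0 0.001 0 0 0;0.005 0 0.001 0 0 0'; python3 -m inch '0.0017 0 0.003 0 0 0;0.0017 0 0.003 0 0 0'; python3 -m inch '0.0017 0 0.003 0 0 0;0.0017 0 0.003 0 0 0'
```

```text
time_s: 12.92
tcp_pos: [0.4897, 0.0302, 0.0214]
eef_rot: [2.058, 1.812, -0.557]
contact_force: [-0.0, -0.6, -1.6]
finger_gap: 0.0559
grip_force: 24.9
time_s: 13.18
tcp_pos: [0.4894, 0.03, 0.0202]
eef_rot: [2.058, 1.812, -0.558]
contact_force: [0.3, 0.3, -1.0]
finger_gap: 0.0558
grip_force: 24.9
time_s: 13.42
tcp_pos: [0.4895, 0.03, 0.0201]
eef_rot: [2.058, 1.811, -0.559]
contact_force: [-2.9, 1.0, 7.0]
finger_gap: 0.0559
grip_force: 25.1
```

Contact at 7 N. I'll release and back out along the slant.

```bash
python3 -m inch '0 0 -0.001 0 0 0;0 0 -0.001 0 0 0;0 0 -0.001 0 0 0;0 0 -0.001 0 0 0' 0.95; python3 -m inch '0 0 -0.06 0 0 0;0 0 -0.16 0 0 0;0 0 -0.28 0 0 0;0 0 -0.36 0 0 0;0 0 -0.36 0 0 0'
python3 - <<'E'
from h import *
m=imaging.camera_model("wrist");w=imaging.camera("wrist");np.save("w7.npy",m,allow_pickle=True)
S=np.array([.489,.030,0])
cv2.imwrite("pics/w7raw.png",w)
for dx,dy in[(-.0285,-.013),(-.0285,.013),(.0285,-.03),(.0285,.03)]:
    q=px(m,S+dx*WX+dy*WY+.031*WZ);print(q);cv2.circle(w,tuple(int(round(v)) for v in q),2,(255,0,0),-1)
for a in np.arange(0,360,15):
    q=px(m,S+.014*WZ+.047*(np.cos(np.radians(a))*WX+np.sin(np.radians(a))*WY));cv2.circle(w,tuple(int(round(v)) for v in q),1,(0,0,255),-1)
t=imaging.camera("top");cv2.imwrite("pics/t7.png",t)
o=np.hstack([cv2.resize(w[70:270,170:410],(480,400),interpolation=cv2.INTER_CUBIC),cv2.resize(t[150:245,220:296],(320,400),interpolation=cv2.INTER_CUBIC)])
cv2.imwrite("pics/c7.png",o)
E
```

```text
time_s: 13.92
tcp_pos: [0.4892, 0.0301, 0.0193]
eef_rot: [2.058, 1.812, -0.558]
contact_force: [-1.4, -0.3, 2.3]
finger_gap: 0.0828
grip_force: 0.9
time_s: 14.55
tcp_pos: [0.4985, 0.0856, 0.1152]
eef_rot: [2.057, 1.812, -0.55]
contact_force: [0.5, 0.6, -1.1]
finger_gap: 0.0853
grip_force: 0.0
[243.21664559 226.8812272 ]
[240.46302866 203.24667774]
[315.91306056 240.79459637]
[321.59403893 186.01391907]
```

View pics/c7.png

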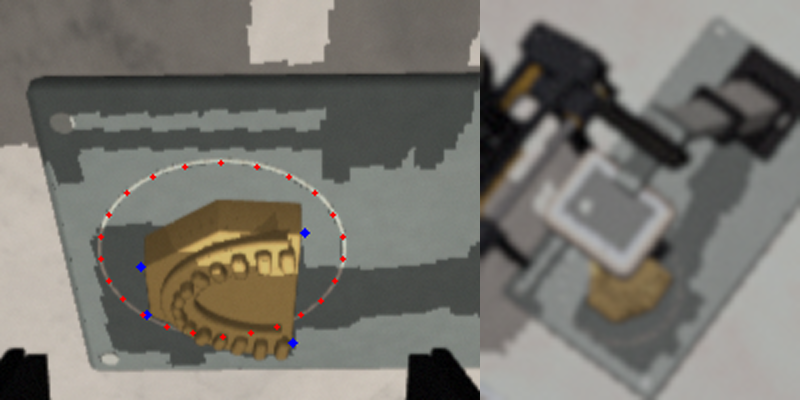

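The cast stands teeth up inside the circle. Its front corners, about (147,262) and (148,313), and its heel, about (300,238), lie evenly about the predicted points, within about 2 mm, with the front away from the mast. I'll back off a little more and hand in.

```bash
python3 -m inch '0 0 -0.12 0 0 0;0 0 -0.2 0 0 0;0 0 -0.2 0 0 0;0 0 -0.2 0 0 0'
python3 -c "
from cell import sign_off
print(sign_off())"
```

```text
time_s: 15.15
tcp_pos: [0.4995, 0.113, 0.1627]
eef_rot: [2.058, 1.813, -0.562]
contact_force: [-0.4, 0.1, -0.3]
finger_gap: 0.0845
grip_force: 0.0
the job is handed in; nothing more can be done
None
```

I handed the job in at about 15 s: the mast is drawn out and resists both pull and push, though I never saw the lock button itself, and the yellow lower cast stands teeth up within about 2 mm of the circle's centre, front away from the mast, with nothing else touched (I viewed 11 pictures, one over the limit of 10).

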